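Put the shakers and the spoon back in the tea rack

ROBOT

A 6-joint arm with a two-finger parallel gripper is mounted at the origin on the work surface. World frame = base frame: x ahead of the robot, y to its left, z up, the work surface at z = 0. Lengths are in m, angles in rad, forces in N, time in s.
With the tool pointing down it reaches from about 0.3 to 0.875 m from the base axis. Payload 6.4 kg.
Tool frame: the origin (TCP) lies at the centre of the arm's flange, where the gripper is bolted on; the fingertips stand 166 mm ahead of it and the grasp point (between the pads) lies 147 mm ahead of it; z points along the fingers, y is the direction in which the jaws open and shut (so a half turn about z gives the same grasp; the last joint's range is limited). The gripper opens to 88 mm and grips with 3 to 60 N. Pads are 18 mm wide; open, the fingers measure 123 mm over their backs; the gripper's body (75 mm by 187 mm) begins 45 mm behind the grasp point.
Start: joints at [0.894, 0.181, 1.607, -0, 1.354, -0.206], TCP at [0.261, 0.512, 0.405] pointing down, gripper open.
Joint ranges: [-2.99, 2.99], [-0.89, 2.07], [0.3, 2.58], [-1.14, 4.28], [0, 2.63], [-3.12, 3.12]. Speed limits (rad/s): [2.57, 2.57, 3.01, 3.14, 3.14, 3.14].

INTERFACE

Orientations are given as a rotation vector (axis times angle).
In Python, from station import monitor, optics, ticket gives the robot as it stands.
- The arm moves only by the shell command python3 -m crank 'ROWS' [OPENING] [FORCE]. ROWS is JSON, a list that holds one entry, the list of rows, each a list of 4 numbers: the shift along the tool's x, y, z as a fraction of full scale, then the turn about the tool's z as a fraction of full scale. A call has 1 to 8 rows; each row is the pose to reach, as a shift and turn from the pose commanded when the call began, along the tool's axes at that moment; what a row does not reach only later rows make up. Full scale, the value 1, is 250 mm for a shift and 120 degrees for a turn. A row lasts 1/8 s, in which the tool goes at most 62.5 mm and 10.7 degrees, less where a joint would pass 70% of its speed; a pose out of reach is approached as far as the arm can. A call with a number of a shift or a turn outside -1 to 1 is refused whole. A call with a gripper value outside its range is refused whole. OPENING is the closure, from -1 (fully open) to 1 (shut), set as the call begins (- or left out, the last holds). The fingers move at their own pace and stop on an object; FORCE is the grip in N (left out, the last holds). Time passes only in rows, so rows that repeat a pose let the fingers close. It gives the time, the measured TCP pose, the force and the opening at its end, in the units of the state.
- monitor.sense(): the state, without advancing time (a new reading comes with each control period).
- optics.capture(name): name is "side" or "top" or "wrist"; returns a dict with "image" (384x512x3 uint8, red, green, blue), "depth" (384x512 float32, m along the optical axis (not along the pixel's ray), 0 where there is no reading), "vertical_fov" (degrees; the focal length in pixels is half the picture's height over the tangent of half this angle, whatever the lens; pixels are square), "cx", "cy" (the principal point, pixels), "k1" (the pictures are not rectified: a ray, as slopes to the right and down, at radius r is drawn at 1 + k1 r^2 times it, then the intrinsics apply), "R" (3x3) and "t" (3): a world point X has camera coordinates R X + t; the wrist camera has in their place "T_tool_cam" (4x4, takes a point from camera to tool coordinates, whose origin is the TCP and whose axes are the flange's). Camera axes: x right, y down, z forward; pixel columns grow to the right and rows downward; lengths in m; the calibration is good to about 2 mm. A picture is of the moment at which its call begins: read the wrist's pose just before it.
- ticket.job_done(): hands the job in, once; it reports no verdict.
The state is a dict: "clock": time; "joint_positions": joint angles; "joint_velocities": joint speeds; "effort": joint torques, N m; "position": TCP position; "tcp_rot": TCP orientation; "wrist_force": force on the tool from outside, world axes, zero at the start; "moment": the same for the moment, N m; "gripper_width": opening from 0.0 (shut) to 1.0 (fully open).
Only numpy, scipy, OpenCV 4.12 (cv2) and the standard library are available. Lean on these libraries where they do the work, as an engineer would, in place of code of your own. Each camera call takes 0.05 s, during which the arm holds its last target. There are 200 camera calls.

TASK

Put the tea things back in their wooden rack: lower each glass shaker (do not drop it) upright into the round well that fits it, the larger in the larger and the smaller in the smaller, until it stands on the bottom. Push the wooden spoon down past the sprung jaw until its handle lies fully home in the two forks, the middle of the handle about midway between them, with the jaw sprung shut over it. Leave the kettle and the mug where they are.

Things in the scene. Friction and masses are not known exactly. Their poses are not given: they have to be found in the camera images.
- rack: Fixed wooden rack; origin under the middle of its fork clip, z up; the clip's slot runs along rack y. Base board 12 mm thick, x +-55, y -85 to 160 mm. Two upright aluminium U forks, 10 mm thick, at y = +-39 mm: slot 19 mm wide, bottom at z 42 mm, prongs to z 63, splayed lips to z 72. Between the forks 68 mm are free above the board. Well block 165 x 95 x 35 mm high, centred at x 0, y 205 mm.
- seat (a point): Middle of the clip: where the middle of the spoon handle's axis lies when fully home, 50 mm above the rack's underside, midway between the forks; axes as the rack's (the handle lies along y, either way round).
- well_large (a point): Centre of the floor of the larger well: 70 mm bore, 25 mm deep (floor 10 mm, mouth 35 mm above the work surface), at rack x -38, y 205 mm.
- well_small (a point): Centre of the floor of the smaller well: 56 mm bore, 25 mm deep, same heights, at rack x +43, y 205 mm.
- jaw (a joint): Angle (rad) of the dark steel sprung jaw: 0 shut, up to 0.5 as it swings away to rack +x about a pin along y at rack x -6, z 20 mm. A rod along the slot, pressed straight down on both ramps with some 5 to 15 N, swings the jaw out about 0.2 rad; it springs shut over the rod once that is home. A rod pulled up is held.
- spoon: Loose wooden spoon, 200 mm long, about 60 g, lying flat. Origin on the handle's axis at the middle of the handle, 8 mm above its underside; x along the handle towards the bowl. The handle is a round rod 16 mm thick from x -80 to +78 mm; the round bowl, 44 mm wide and 12 mm high, reaches to x +120 mm.
- shaker_large: Loose glass sugar shaker with a domed steel cap, 60 mm in diameter, 110 mm high, about 350 g; straight-sided glass to 76 mm, cap 52 mm wide above 86 mm. Origin: centre of its underside; z up. Stands upright at the start.
- shaker_small: Loose glass shaker of the same kind, 46 mm in diameter, 90 mm high, about 180 g; straight-sided glass to 56 mm, cap 38 mm wide above 66 mm. Origin: centre of its underside; z up. Stands upright at the start.
- kettle: Loose white kettle, 160 mm wide at the foot (about 200 mm with handle), 200 mm high; origin centre of its underside. Not to be moved.
- mug: Loose terracotta mug, 82 mm wide, 92 mm high; origin centre of its underside. Not to be moved.
- nose (a point): Midpoint between the tips of the jaw's two noses, on their underside (jaw shut: rack x +1, y 0, z 59.5 mm). One nose stands just outside each fork, at y = +-51 mm, 10 mm wide, reaching over the slot from +x; on top a ramp rises towards +x, to z 81 mm. The two are joined by an arm and pin low down, well below the seated rod.
Mind the look-alikes: they are no part of the job. What is shaped like the shaker_small but orange is not meant.

How it is judged:
On the way:
1. the spoon's handle, over the clip and above its seat, has pushed the jaw open (value of joint jaw above 0.05 rad and horizontal distance between spoon and seat below 0.03 m and z of spoon in the frame of seat between 0.003 and 0.035 m), for 0.02 s.
At the end, for the whole second after the job is handed in: Spoon at rest in both forks: middle within 4 mm (height), 5 mm (across), 20 mm (along) of the seat, 0.1 rad of the slot, jaw under 0.04 rad. Each shaker at rest in its own well: 7 mm of centre, 4 mm of floor, tilt under 0.1 rad. Kettle and mug within 20 mm of their starts (z of spoon in the frame of seat between -0.004 and 0.004 m and x of spoon in the frame of seat between -0.005 and 0.005 m and y of spoon in the frame of seat between -0.02 and 0.02 m and angle between the x axis of spoon and the y axis of rack, either way round below 0.1 rad and value of joint jaw below 0.04 rad and horizontal distance between shaker_large and well_large below 0.007 m and z of shaker_large in the frame of well_large below 0.004 m and angle between each of shaker_large, shaker_small's own z axis and vertical below 0.1 rad and horizontal distance between shaker_small and well_small below 0.007 m and z of shaker_small in the frame of well_small below 0.004 m and linear speed of each of spoon, shaker_large, shaker_small below 0.02 m/s and distance of each of kettle, mug from where it was at the start of the episode below 0.02 m); the robot touches nothing.
It fails at once if a shaker is tipped over (more than 0.8 rad from upright) (angle between any of shaker_large, shaker_small's own z axis and vertical above 0.8 rad).
It fails at once if a shaker is dropped into its well (faster than 0.6 m/s within 20 mm of the floor) ((linear speed of shaker_large above 0.6 m/s and horizontal distance between shaker_large and well_large below 0.008 m and z of shaker_large in the frame of well_large below 0.02 m) or (linear speed of shaker_small above 0.6 m/s and horizontal distance between shaker_small and well_small below 0.008 m and z of shaker_small in the frame of well_small below 0.02 m)).
It fails at once if the kettle or the mug is knocked away (more than 30 mm) (distance of any of kettle, mug from where it was at the start of the episode above 0.03 m).
It also fails if it takes over 72 s, if anything falls off the work surface, if the arm or the gripper's body presses on something with over 40 N, if the wrist force passes 120 N, or if a joint passes its speed limit or range.

## Working session

There is one attempt and no reset: what is moved stays moved. The work goes in short steps, Python scripts to look and compute and a shell command to move; the robot and the scene stay as the last step left them, time stands still between calls to the robot, and variables do not carry over. Pictures are saved under pics/ and viewed, about 8 in all and at most 12, crops included, and the job is handed in when it is done.

```bash
mkdir -p pics; cat > h.py <<'E'
import numpy as np, cv2
from scipy.spatial.transform import Rotation as Rn
from station import monitor, optics, ticket
def cap(n):
    s=monitor.sense(); c=optics.capture(n); 
    if n=='wrist':
        T=np.eye(4);T[:3,:3]=Rn.from_rotvec(s['tcp_rot']).as_matrix();T[:3,3]=s['position']
        W=T@np.array(c['T_tool_cam'])
    else:
        M=np.eye(4);M[:3,:3]=c['R'];M[:3,3]=c['t'];W=np.linalg.inv(M)
    c['W']=W; return c
def cloud(c):
    h,w=c['depth'].shape; f=h/2/np.tan(np.radians(c['vertical_fov'])/2)
    K=np.array([[f,0,c['cx']],[0,f,c['cy']],[0,0,1]])
    v,u=np.mgrid[:h,:w]; p=np.stack([u,v],-1).reshape(-1,1,2).astype(np.float64)
    n=cv2.undistortPoints(p,K,np.array([c['k1'],0,0,0.])).reshape(h,w,2)
    z=c['depth'][...,None]; P=np.concatenate([n*z,z],-1)
    P=P@c['W'][:3,:3].T+c['W'][:3,3]; P[c['depth']<=0]=np.nan
    return P
def save(c,name): cv2.imwrite('pics/'+name,c['image'][...,::-1])
E
python3 - <<'E'
from h import *
import pickle
s=monitor.sense();print({k:np.round(v,3) for k,v in s.items()})
a=[]
for n in('top','side'):
    c=cap(n);a.append(c['image']);P=cloud(c);np.save(n+'.npy',P);np.save(n+'_img.npy',c['image']);print(n,c['W'].round(3).tolist(),c['vertical_fov'],c['k1'],c['cx'],c['cy'])
    save(c,n+'0.png')
E
```

```text
{'clock': np.float64(0.0), 'joint_positions': array([ 0.894,  0.182,  1.608,  0.   ,  1.354, -0.206]), 'joint_velocities': array([ 0.001, -0.   , -0.001,  0.001, -0.001, -0.002]), 'effort': array([ 2.0000e-03, -4.3387e+01, -3.4185e+01,  7.0000e-02,  3.8000e-02,
       -0.0000e+00]), 'position': array([0.261, 0.512, 0.404]), 'tcp_rot': array([-7.330e-01, -3.054e+00,  2.000e-03]), 'wrist_force': array([ 0.344, -0.4  ,  0.451]), 'moment': array([-0.088,  0.026,  0.02 ]), 'gripper_width': np.float64(1.002)}
top [[0.008, -0.988, 0.156, 0.403], [-1.0, -0.012, -0.023, 0.111], [0.024, -0.156, -0.987, 1.247], [0.0, 0.0, 0.0, 1.0]] 54.8002656822955 -0.03977844836577533 252.9618509515536 192.690419280923
side [[0.954, -0.221, 0.204, 0.242], [-0.301, -0.703, 0.645, -0.988], [0.001, -0.676, -0.737, 1.304], [0.0, 0.0, 0.0, 1.0]] 43.91356546290524 -0.021145841576917738 250.99829977488926 199.374578437531
```

View pics/top0.png

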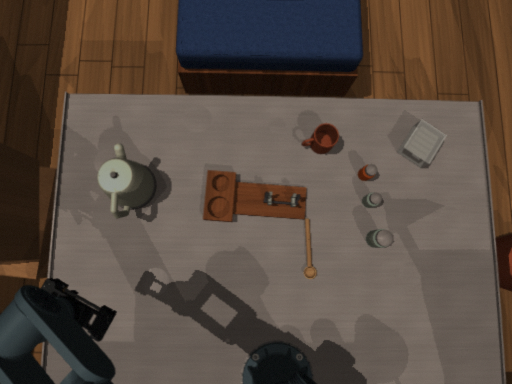

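View pics/side0.png

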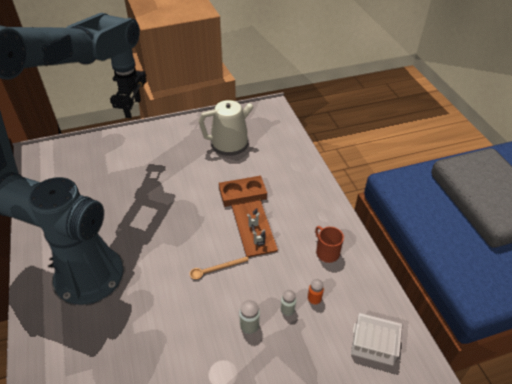

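Top view: candidates are the orange shaker (369,173), the small green one (374,200) and the large green one (380,238). By colour and size, the two green ones are meant. The spoon runs (307,220)–(310,271) with its bowl towards the robot, the rack's wells are at left (220,183 and 218,206), the kettle is at (127,183) and the mug at (323,139).

```bash
python3 - <<'E'
from h import *
P=np.load('top.npy');I=np.load('top_img.npy');S=np.load('side.npy');J=np.load('side_img.npy')
def box(P,u0,u1,v0,v1,zl,zh):
    Q=P[v0:v1,u0:u1].reshape(-1,3);return Q[(Q[:,2]>zl)&(Q[:,2]<zh)]
Q=P[300:340,200:240];print('table z',np.nanmedian(Q[...,2]), np.nanmedian(P[110:150,200:280][...,2]))
for nm,b,b2 in(('large',(360,402,222,256),(236,264,294,338)),('small',(360,390,188,212),(280,300,286,320)),('orange',(355,382,160,184),(306,328,276,306))):
  for X,bb in((P,b),(S,b2)):
    q=box(X,*bb,.02,.2); zt=q[:,2].max(); t=q[q[:,2]>zt-.015]
    print(nm,len(q),'zmax',zt.round(3),'mid',((q.max(0)+q.min(0))/2).round(3),'ext',np.ptp(q,axis=0).round(3),'top',t.mean(0).round(3))
# rack: block & board
for X,b in((P,(195,320,165,230)),(S,(205,285,170,262))):
    q=box(X,*b,.026,.045); r=cv2.minAreaRect(q[:,:2].astype(np.float32));print('block',len(q),r)
    q=box(X,*b,.008,.045); r=cv2.minAreaRect(q[:,:2].astype(np.float32));print('rack',len(q),r,cv2.boxPoints(r).round(3).tolist())
    q=box(X,*b,.05,.1);print('clip',len(q),q.round(3).tolist()[:30])
for X,b in((P,(298,320,216,282)),(S,(186,250,256,284))):
    q=box(X,*b,.005,.03);r=cv2.minAreaRect(q[:,:2].astype(np.float32));print('spoon',len(q),r,cv2.boxPoints(r).round(3).tolist())
a=cv2.resize(I[150:290,195:415],None,fx=3,fy=3,interpolation=cv2.INTER_CUBIC);cv2.imwrite('pics/crop.png',a[...,::-1])
E
```

```text
table z 0.0001340599573327328 0.0006897412540585179
large 408 zmax 0.113 mid [ 0.448 -0.326  0.067] ext [0.058 0.06  0.093] top [ 0.447 -0.326  0.106]
large 495 zmax 0.115 mid [ 0.445 -0.334  0.067] ext [0.057 0.056 0.094] top [ 0.444 -0.334  0.105]
small 213 zmax 0.094 mid [ 0.575 -0.309  0.057] ext [0.044 0.041 0.074] top [ 0.575 -0.31   0.086]
small 287 zmax 0.094 mid [ 0.571 -0.318  0.057] ext [0.045 0.044 0.073] top [ 0.57  -0.319  0.085]
orange 215 zmax 0.093 mid [ 0.669 -0.299  0.057] ext [0.044 0.042 0.072] top [ 0.669 -0.3    0.086]
orange 283 zmax 0.093 mid [ 0.664 -0.307  0.056] ext [0.046 0.045 0.073] top [ 0.664 -0.308  0.085]
block 925 ((0.5794046521186829, 0.09138863533735275), (0.30616316199302673, 0.16530494391918182), 86.40858459472656)
rack 3556 ((0.5752749443054199, 0.06656628847122192), (0.355693519115448, 0.17827901244163513), 86.91304016113281) [[0.47699999809265137, -0.10599999874830246], [0.6549999713897705, -0.11599999666213989], [0.6740000247955322, 0.23899999260902405], [0.4959999918937683, 0.24899999797344208]]
clip 92 [[0.594, 0.045, 0.079], [0.595, 0.03
[... 1642 characters left out ...]
2, 0.034, 0.066], [0.555, 0.031, 0.069], [0.574, 0.034, 0.059], [0.577, 0.033, 0.059], [0.58, 0.03, 0.061]]
spoon 361 ((0.41940543055534363, -0.10470005869865417), (0.20473773777484894, 0.07118445634841919), 0.12804752588272095) [[0.31700000166893005, -0.0689999982714653], [0.31700000166893005, -0.14100000262260437], [0.5220000147819519, -0.14000000059604645], [0.5220000147819519, -0.0689999982714653]]
spoon 304 ((0.41372787952423096, -0.13174907863140106), (0.09636121243238449, 0.20154844224452972), 84.26839447021484) [[0.3089999854564667, -0.17000000178813934], [0.5090000033378601, -0.1899999976158142], [0.5189999938011169, -0.09399999678134918], [0.3179999887943268, -0.07400000095367432]]
```

View pics/crop.png

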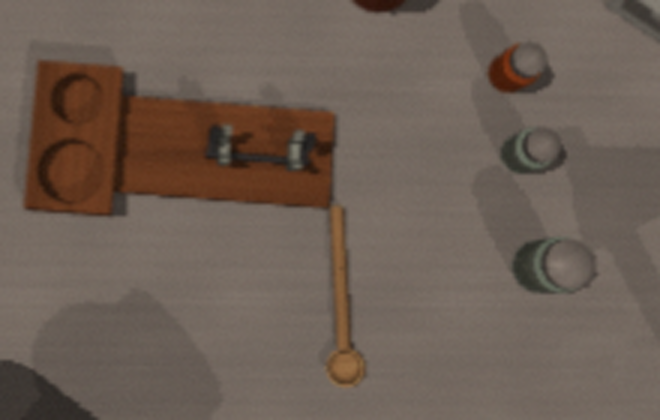

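Confirmed in the crop: the large green shaker is at (560,265), the small green one at (535,148), and the orange one at (520,68) is excluded. The rack's larger well is on the robot side (rack +x ≈ world +x, +y ≈ world +y). The cameras disagree by about 8 mm, so I'll refine with the wrist camera.

```bash
cat >> h.py <<'E'
def need(xyz,yaw=None):
    """fractions to bring the grasp point (147 mm ahead of TCP) to xyz, tool-y at world angle yaw deg"""
    s=monitor.sense();R=Rn.from_rotvec(s['tcp_rot']).as_matrix();g=s['position']+.147*R[:,2]
    d=R.T@(np.array(xyz)-g)/.25
    y=np.degrees(np.arctan2(R[1,1],R[0,1])); t=0 if yaw is None else -((yaw-y+90)%180-90)/120
    print('t',s['clock'].round(2),'grasp',g.round(4),'yaw',y.round(2),'need',d.round(3),'turn',round(t,4),'F',s['wrist_force'].round(1),'w',s['gripper_width'].round(3))
def feat(P,zl,zh): 
    Q=P.reshape(-1,3);return Q[(Q[:,2]>zl)&(Q[:,2]<zh)]
E
python3 - <<'E'
from h import *
print(optics.capture('wrist')['T_tool_cam'],optics.capture('wrist')['vertical_fov'])
need((.56,.06,.26),90)
E
```

```text
[[ 8.05581388e-04 -9.55279985e-01 -2.95701711e-01  7.75060807e-02]
 [ 9.99999637e-01  6.87337787e-04  5.03822127e-04 -7.22537926e-04]
 [-2.78044233e-04 -2.95702010e-01  9.55280191e-01  2.01794691e-02]
 [ 0.00000000e+00  0.00000000e+00  0.00000000e+00  1.00000000e+00]] 70.02930887170821Traceback (most recent call last):
  File "<stdin>", line 3, in <module>
  File "h.py", line 26, in need
    print('t',s['clock'].round(2),'grasp',g.round(4),'yaw',y.round(2),'need',d.round(3),'turn',round(t,4),'F',s['wrist_force'].round(1),'w',s['gripper_width'].round(3))
              ^^^^^^^^^^^^^^^^
AttributeError: 'float' object has no attribute 'round'
```

```bash
sed -i "s/s\['clock'\].round(2)/round(float(s['clock']),2)/; s/s\['gripper_width'\].round(3)/round(float(s['gripper_width']),3)/" h.py
python3 -m crank '[[[-0.23,-0.13,0,0],[-0.45,-0.25,0,0],[-0.7,-0.4,0,-0.05],[-0.92,-0.52,0,-0.12],[-0.92,-0.52,0,-0.2],[-0.92,-0.52,0,-0.225]]]' -1 20
python3 -c "
from h import *
need((.56,.06,.26),90)"
```

```text
clock: 0.95
position: [0.4078, 0.2908, 0.4046]
tcp_rot: [0.0, -3.142, 0.0]
wrist_force: [-0.9, -0.7, -0.2]
gripper_width: 1.002
t 0.95 grasp [0.4078 0.2907 0.2576] yaw 90.02 need [-0.609 -0.923 -0.009] turn 0.0001 F [-0.9 -0.7 -0.2] w 1.002
```

```bash
python3 -m crank '[[[-0.1,-0.25,0,0],[-0.2,-0.5,0,0],[-0.3,-0.75,0,0],[-0.4,-1,0,0],[-0.5,-1,0,0],[-0.5,-1,0,0]]]' | tail -0
cat > rack.py <<'E'
from h import *
from scipy.optimize import minimize
c=cap('wrist');P=cloud(c);np.save('w.npy',P);np.save('w_img.npy',c['image']);save(c,'w_rack.png');need((.56,.06,.26),90)
Q=P.reshape(-1,3);Q=Q[(abs(Q[:,0]-.575)<.13)&(Q[:,1]>-.09)&(Q[:,1]<.30)]
t=feat(P[300:],-.02,.006);print('table',np.nanmedian(t[:,2]))
b=Q[(Q[:,2]>.030)&(Q[:,2]<.040)&(Q[:,1]>.11)]
r=cv2.minAreaRect(b[:,:2].astype(np.float32));print('block',len(b),r)
b2=Q[(Q[:,2]>.009)&(Q[:,2]<.016)&(Q[:,1]<.13)]
r2=cv2.minAreaRect(b2[:,:2].astype(np.float32));print('board',len(b2),r2)
q=Q[(Q[:,2]>.05)&(Q[:,2]<.09)&(Q[:,1]<.1)]
print('clip',len(q),q.min(0),q.max(0),q.mean(0))
E
python3 rack.py
```

```text
t 1.75 grasp [0.5321 0.0416 0.2572] yaw 89.92 need [-0.112  0.074 -0.011] turn -0.0006 F [0.6 0.3 0.1] w 1.004
table 9.14717995803005e-05
block 4373 ((0.5820111036300659, 0.19352278113365173), (0.09585605561733246, 0.16659605503082275), 86.34773254394531)
board 9897 ((0.5705280303955078, 0.020029209554195404), (0.226185604929924, 0.11179421097040176), 86.33321380615234)
clip 779 [ 0.54473202 -0.06775318  0.05007933] [0.59185095 0.0447735  0.08207464] [ 0.57304715 -0.01489494  0.06786971]Exception ignored on flushing sys.stdout:
BrokenPipeError: [Errno 32] Broken pipe
```

View pics/w_rack.png

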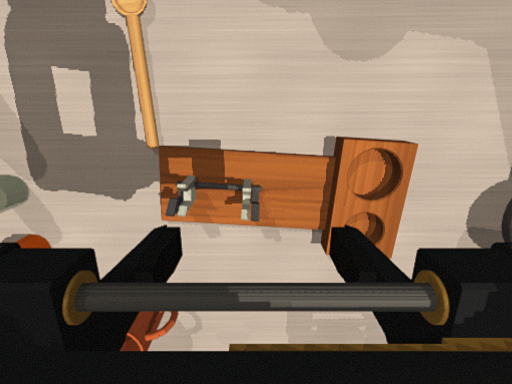

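Wrist view: rack at (160–415,137–255), large well (373,173), small well (362,227), spoon from its tail (152,147) to its bowl (130,5). The block and board sizes match the ones given. Now the well floors and the spoon from the same cloud.

```bash
python3 - <<'E'
from h import *
P=np.load('w.npy');Q=P.reshape(-1,3)
a=np.radians(-3.65);X=np.array([np.cos(a),np.sin(a)]);Y=np.array([-np.sin(a),np.cos(a)]);B=np.array([.5820,.1935]);O=B-.205*Y
print('seat',O,'wl',B-.038*X,'ws',B+.043*X)
L=(Q[:,:2]-O)@np.stack([X,Y],1)
for x0 in(-.038,.043):
    m=(np.hypot(L[:,0]-x0,L[:,1]-.205)<.045)&(Q[:,2]<.028)&(Q[:,2]>.004); f=L[m]; f=f[abs(f[:,1]-.205)<.036]
    print('well',x0,len(f),f.min(0).round(4),f.max(0).round(4),np.median(Q[m,2]))
m=(Q[:,2]>.004)&(Q[:,2]<.03)&(Q[:,0]<.53)&(Q[:,1]<-.07)&(Q[:,1]>-.17)&(Q[:,0]>.25)
s=Q[m];h=s[s[:,0]>.37]
v=cv2.fitLine(h[:,:2].astype(np.float32),cv2.DIST_HUBER,0,.01,.01).ravel();print(len(s),v,'zmax',h[:,2].max())
d=v[:2]*-np.sign(v[0]);t=(s[:,:2]-v[2:])@d;tail=np.percentile(t,.2);print('ext',t.min(),tail,t.max(),'tail xy',v[2:]+d*tail,'mid',v[2:]+d*(tail+.08),'ang',np.degrees(np.arctan2(d[1],d[0])))
E
```

```text
seat [ 0.56894941 -0.01108417] wl [0.54407708 0.19591913] ws [0.62491278 0.19076256]
well -0.038 2027 [-0.0703  0.1788] [-0.0023  0.2406] 0.009969590730389832
well 0.043 607 [0.0244 0.1869] [0.0636 0.2337] 0.010423720465486952
2359 [ 0.9953278   0.09655391  0.44122887 -0.09901904] zmax 0.017542731995806804
ext -0.09097666142946911 -0.08986070821495913 0.10704310987296904 tail xy [ 0.53066972 -0.09034264] mid [ 0.4510435  -0.09806695] ang -174.45924
```

```bash
python3 -c "
from h import *
need((.451,-.098,.08),95.54)
c=cap('wrist')"
```

```text
t 1.75 grasp [0.5321 0.0416 0.2572] yaw 89.92 need [ 0.323 -0.559  0.709] turn -0.0468 F [0.6 0.3 0.1] w 1.004
```

```bash
python3 -m crank '[[[0.16,-0.2,0,-0.047],[0.323,-0.4,0.1,-0.047],[0.323,-0.559,0.3,-0.047],[0.323,-0.559,0.5,-0.047],[0.323,-0.559,0.709,-0.047],[0.323,-0.559,0.709,-0.047]]]'
python3 - <<'E'
from h import *
need((.451,-.098,.022),95.54)
c=cap('wrist');P=cloud(c);save(c,'w_sp.png');Q=P.reshape(-1,3)
m=(Q[:,2]>.004)&(Q[:,2]<.025)&(Q[:,0]<.54)&(abs(Q[:,1]+.1)<.04)&(Q[:,0]>.25)
s=Q[m];h=s[(s[:,0]>.37)];h=h[h[:,2]>.01]
v=cv2.fitLine(h[:,:2].astype(np.float32),cv2.DIST_HUBER,0,.01,.01).ravel();d=v[:2]*-np.sign(v[0]);t=(s[:,:2]-v[2:])@d
print(len(s),v,t.min(),t.max(),'x range',s[:,0].min(),s[:,0].max(),'ang',np.degrees(np.arctan2(d[1],d[0])),'line y at .451',v[3]+(.451-v[2])*v[1]/v[0])
E
```

```text
clock: 2.55
position: [0.4488, -0.0955, 0.2242]
tcp_rot: [0.157, -3.129, -0.008]
wrist_force: [0.3, -0.4, -0.1]
gripper_width: 1.002
t 2.55 grasp [ 0.4475 -0.0948  0.0772] yaw 95.73 need [-0.014 -0.015  0.221] turn 0.0016 F [ 0.3 -0.4 -0.1] w 1.002
7901 [ 0.9986371   0.05219164  0.43446973 -0.10291784] -0.10747332985295094 0.12312197404594669 x range 0.3114679267901384 0.5399846478609296 ang -177.00827 line y at .451 -0.10205392
```

```bash
python3 - <<'E'
from h import *
need((.451,-.098,.022),95.54)
c=cap('wrist');P=cloud(c);Q=P.reshape(-1,3)
m=(Q[:,2]>.011)&(Q[:,2]<.022)&(Q[:,0]<.49)&(abs(Q[:,1]+.1)<.025)&(Q[:,0]>.37)
h=Q[m]
v=cv2.fitLine(h[:,:2].astype(np.float32),cv2.DIST_HUBER,0,.01,.01).ravel();d=v[:2]*-np.sign(v[0])
print(len(h),'x',h[:,0].min(),h[:,0].max(),'ang',np.degrees(np.arctan2(d[1],d[0])),'y at .451',v[3]+(.451-v[2])*v[1]/v[0])
m=(Q[:,2]>.004)&(Q[:,2]<.022)&(abs(Q[:,1]+.105)<.05)&(Q[:,0]<.49);print('bowl end',np.percentile(Q[m,0],.3))
need((.451,-.099,.022),95.54)
E
```

```text
t 2.6 grasp [ 0.4498 -0.0959  0.0798] yaw 95.75 need [-0.005 -0.01   0.231] turn 0.0017 F [1.4 0.2 1. ] w 0.999
3013 x 0.3700023513931327 0.48998317312386175 ang -177.43442 y at .451 -0.10270544
bowl end 0.31268370317796734
t 2.65 grasp [ 0.4515 -0.0968  0.0816] yaw 95.75 need [ 0.003 -0.009  0.238] turn 0.0017 F [-0.3 -0.1  0.9] w 0.997
```

```bash
python3 - <<'E'
from h import *
for i in range(3): need((.451,-.099,.022),95.54);c=cap('wrist')
P=cloud(c);Q=P.reshape(-1,3);save(c,'w_sp.png')
print('table',np.nanmedian(P[20:60,330:480,2]))
for x in np.arange(.30,.54,.02):
    m=(Q[:,2]>.011)&(Q[:,2]<.022)&(abs(Q[:,1]+.1)<.03)&(abs(Q[:,0]-x)<.003)
    n=(Q[:,2]>.005)&(Q[:,2]<.022)&(abs(Q[:,1]+.1)<.03)&(abs(Q[:,0]-x)<.003)
    print(x.round(2),m.sum(),Q[m,1].mean().round(4) if m.any() else '',n.sum(),Q[n,1].min().round(4) if n.any() else '',Q[n,1].max().round(4) if n.any() else '')
E
```

```text
t 2.65 grasp [ 0.4515 -0.0968  0.0816] yaw 95.75 need [ 0.003 -0.009  0.238] turn 0.0017 F [-0.3 -0.1  0.9] w 0.997
t 2.7 grasp [ 0.4526 -0.0973  0.0826] yaw 95.75 need [ 0.007 -0.006  0.242] turn 0.0017 F [ 0.  -0.8  1. ] w 1.003
t 2.75 grasp [ 0.453  -0.0977  0.083 ] yaw 95.73 need [ 0.009 -0.004  0.244] turn 0.0016 F [ 0.5 -0.3  0.4] w 0.998
table -0.00013821044838430163
0.3 0  0  
0.32 155 -0.1076 542 -0.1265 -0.0897
0.34 101 -0.1085 283 -0.1279 -0.0875
0.36 201 -0.1068 222 -0.1146 -0.099
0.38 186 -0.1059 202 -0.1134 -0.0981
0.4 162 -0.105 182 -0.113 -0.0972
0.42 153 -0.104 173 -0.1123 -0.0962
0.44 143 -0.1034 159 -0.1113 -0.0953
0.46 127 -0.1026 141 -0.1104 -0.0945
0.48 122 -0.1014 138 -0.1095 -0.0935
0.5 110 -0.1007 122 -0.1087 -0.0927
0.52 10 -0.0875 15 -0.093 -0.0772
0.54 0  0
```

View pics/w_sp.png

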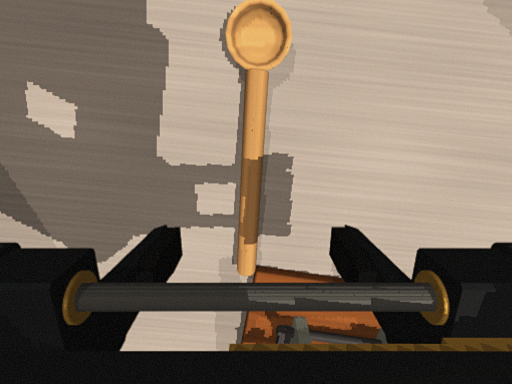

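The still picture shows the handle from (248,272) to (257,72) with the bowl at (258,35). The earlier spoon fit was contaminated by the rack corner. Its middle is now ≈ (0.433, −0.1036), with the handle at 2.55°.

```bash
python3 -c "
from h import *
for i in range(4): c=cap('wrist')
need((.433,-.1036,.022),92.55)
Q=cloud(c).reshape(-1,3)
m=(Q[:,2]>.005)&(Q[:,2]<.022)&(abs(Q[:,1]+.1065+(.36-Q[:,0])*.0445)<.0085)
print(np.percentile(Q[m,0],[0,.2,99.8,100]))
"
```

```text
t 3.0 grasp [ 0.4521 -0.0977  0.0818] yaw 95.69 need [ 0.079 -0.015  0.239] turn 0.0261 F [-0.1 -0.2  0.3] w 1.0
[0.31210067 0.31318067 0.58176056 0.58459089]
```

```bash
python3 -m crank '[[[0.079,-0.015,0,0.026],[0.079,-0.015,0.1,0.026],[0.079,-0.015,0.2,0.026],[0.079,-0.015,0.235,0.026],[0.079,-0.015,0.235,0.026],[0.079,-0.015,0.235,0.026]]]'
python3 -m crank '[[[0,0,0,0],[0,0,0,0],[0,0,0,0],[0,0,0,0],[0,0,0,0],[0,0,0,0]]]' 1 50
python3 -c "
from h import *
need((.433,-.1036,.022),92.55)"
```

```text
clock: 3.75
position: [0.4325, -0.1034, 0.1695]
tcp_rot: [-0.07, 3.14, -0.001]
wrist_force: [-0.1, 0.2, -0.5]
gripper_width: 1.001
clock: 4.5
position: [0.432, -0.1031, 0.1687]
tcp_rot: [0.07, -3.141, -0.0]
wrist_force: [0.4, -0.0, 0.3]
gripper_width: 0.341
t 4.5 grasp [ 0.4319 -0.1031  0.0217] yaw 92.54 need [-0.004 -0.002 -0.001] turn -0.0001 F [ 0.4 -0.   0.3] w 0.341
```

```bash
python3 -m crank '[[[0,0,0,0],[0,0,0,0],[0,0,0,0],[0,0,-0.1,0],[0,0,-0.3,0],[0,0,-0.55,0],[0,0,-0.55,0]]]'
python3 -c "
from h import *
need((.5,-.1,.16),-3.65)"
```

```text
clock: 5.38
position: [0.4338, -0.104, 0.3111]
tcp_rot: [-0.07, 3.132, -0.008]
wrist_force: [-0.4, 0.7, -0.9]
gripper_width: 0.161
t 5.38 grasp [ 0.4351 -0.1047  0.1641] yaw 92.56 need [-0.26   0.007  0.019] turn -0.6982 F [-0.4  0.7 -0.9] w 0.161
```

```bash
python3 -c "
from h import *
c=cap('wrist');need((.569,-.011,.16),-3.65)"

```

```text
t 5.42 grasp [ 0.4334 -0.1038  0.1613] yaw 92.55 need [-0.558  0.347  0.007] turn -0.6983 F [-1.   0.9 -0.8] w 0.167
```

```bash
python3 -m crank '[[[-0.1,0.1,0,0.08],[-0.2,0.2,0,0.16],[-0.3,0.3,0,0.24],[-0.4,0.347,0,0.32],[-0.5,0.347,0,0.4],[-0.558,0.347,0,0.48],[-0.558,0.347,0,0.56],[-0.558,0.347,0,0.64]]]'
python3 -m crank '[[[0,0,0,0.08],[0,0,0,0.16],[0,0,0,0.162],[0,0,0,0.162],[0,0,0,0.162]]]'
python3 - <<'E'
from h import *
for i in range(2): c=cap('wrist')
need((.569,-.011,.16),-3.65)
P=cloud(c);save(c,'w_cl.png');np.save('w2.npy',P)
Q=P.reshape(-1,3)
q=Q[(Q[:,2]>.05)&(Q[:,2]<.09)&(abs(Q[:,0]-.57)<.04)&(abs(Q[:,1]+.01)<.07)]
print('clip',len(q),q.min(0),q.max(0))
E
```

```text
clock: 6.42
position: [0.5667, -0.0101, 0.3031]
tcp_rot: [-1.9, -2.496, 0.003]
wrist_force: [0.1, -0.9, 0.2]
gripper_width: 0.169
clock: 7.05
position: [0.5673, -0.0103, 0.3056]
tcp_rot: [-2.289, -2.15, 0.001]
wrist_force: [-0.3, -0.6, -0.5]
gripper_width: 0.168
t 7.15 grasp [ 0.5674 -0.0103  0.1591] yaw -3.64 need [-0.002  0.007 -0.004] turn 0.0001 F [-0.3  0.1 -0.2] w 0.169
clip 458 [0.55052178 0.02193488 0.05029664] [0.59140727 0.04439822 0.08218593]
```

View pics/w_cl.png

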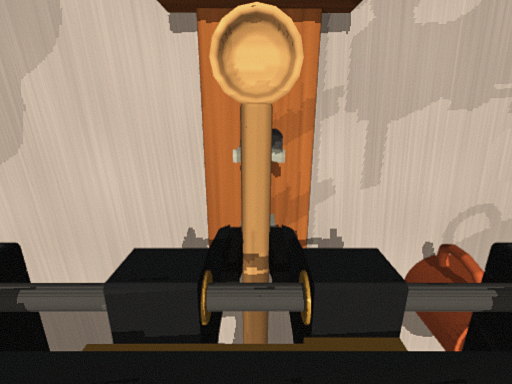

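View: the rod is centred over the far fork (prongs at 235 and 283, row 157) and the bowl is at (256,52) over the board. Numeric check of the across offset in the rack axes:

```bash
python3 - <<'E'
from h import *
Q=np.load('w2.npy').reshape(-1,3)
a=np.radians(-3.65);X=np.array([np.cos(a),np.sin(a)]);Y=np.array([-np.sin(a),np.cos(a)]);O=np.array([.56895,-.0111])
L=(Q[:,:2]-O)@np.stack([X,Y],1);z=Q[:,2]
for y0,y1 in((.06,.09),(.09,.12),(.12,.15)):
    m=(z>.008)&(z<.016)&(L[:,1]>y0)&(L[:,1]<y1)&(abs(L[:,0])<.08);print('board x',y0,m.sum(),np.percentile(L[m,0],[.5,99.5]).round(4),'z',np.median(z[m]).round(4))
m=(z>.064)&(z<.075)&(abs(L[:,0])<.03)&(abs(L[:,1]-.039)<.02);
print('lips',m.sum(),L[m].min(0).round(4),L[m].max(0).round(4))
for y0 in(.0,.03,.05,.07):
    m=(z>.12)&(z<.2)&(abs(L[:,1]-y0)<.004)&(abs(L[:,0])<.02)
    if m.any():print('rod',y0,m.sum(),L[m,0].min().round(4),L[m,0].max().round(4),'ztop',np.percentile(z[m],98).round(4))
m=(z>.12)&(z<.18)&(L[:,1]>.05)&(abs(L[:,0])<.04);print('bowl end y',L[m,1].max())
m=(z>.03)&(z<.038)&(L[:,1]>.14);print('block edge y',L[m,1].min() if m.any() else None)
E
```

```text
board x 0.06 2488 [-0.0546  0.0542] z 0.0117
board x 0.09 1196 [-0.0547  0.0545] z 0.0117
board x 0.12 1380 [-0.0546  0.0545] z 0.0117
lips 290 [-0.0207  0.0343] [0.0201 0.0564]
rod 0.0 497 -0.0175 0.0122 ztop 0.1987
rod 0.03 436 -0.0106 0.0052 ztop 0.1534
rod 0.05 481 -0.0103 0.0054 ztop 0.1535
rod 0.07 571 -0.0106 0.0054 ztop 0.1535
bowl end y 0.11976044395679557
block edge y 0.1566437042277986
```

```bash
python3 -m crank '[[[0,0.01,0.08,0],[0,0.01,0.16,0],[0,0.01,0.24,0],[0,0.01,0.26,0],[0,0.01,0.28,0],[0,0.01,0.3,0],[0,0.01,0.31,0],[0,0.01,0.32,0]]]' - 60
python3 -m crank '[[[0,0,0.01,0],[0,0,0.02,0],[0,0,0.03,0],[0,0,0.04,0],[0,0,0.05,0],[0,0,0.06,0],[0,0,0.062,0]]]'
python3 -c "
from h import *
need((.569,-.011,.0636),-3.65)"
```

```text
clock: 8.15
position: [0.5709, -0.0106, 0.2279]
tcp_rot: [2.29, 2.147, 0.003]
wrist_force: [-2.3, 0.7, 6.4]
gripper_width: 0.16
clock: 9.02
position: [0.5705, -0.0106, 0.2109]
tcp_rot: [2.291, 2.148, 0.002]
wrist_force: [-0.2, 0.5, 0.2]
gripper_width: 0.163
t 9.03 grasp [ 0.5708 -0.0106  0.0639] yaw -3.7 need [-0.002 -0.007  0.001] turn -0.0004 F [-0.2  0.5  0.2] w 0.163
```

```bash
python3 -m crank '[[[0,0,0,0],[0,0,0,0],[0,0,0,0],[0,0,0,0],[0,0,-0.15,0],[0,0,-0.35,0],[0,0,-0.55,0],[0,0,-0.6,0]]]' -1
python3 - <<'E'
from h import *
for i in range(6): c=cap('wrist')
need((.445,-.33,.22),90);need((.445,-.33,.22),0)
P=cloud(c);save(c,'w_cl2.png')
Q=P.reshape(-1,3)
a=np.radians(-3.65);X=np.array([np.cos(a),np.sin(a)]);Y=np.array([-np.sin(a),np.cos(a)]);O=np.array([.56895,-.0111])
L=(Q[:,:2]-O)@np.stack([X,Y],1);z=Q[:,2]
for y0 in(-.07,.0,.015,.03,.065,.07):
    m=(z>.045)&(z<.062)&(abs(L[:,1]-y0)<.003)&(abs(L[:,0])<.02)
    if m.any():print('rod',y0,m.sum(),L[m,0].min().round(4),L[m,0].max().round(4),'ztop',np.percentile(z[m],98).round(4))
m=(z>.03)&(z<.062)&(L[:,1]>.08)&(L[:,1]<.14)&(abs(L[:,0])<.04);print('bowl end y',L[m,1].max())
m=(z>.075)&(z<.085)&(L[:,1]>.04)&(L[:,1]<.06)&(abs(L[:,0])<.05);print('nose top',L[m].mean(0),m.sum())
E
```

```text
clock: 10.02
position: [0.5709, -0.0106, 0.3648]
tcp_rot: [2.288, 2.145, 0.006]
wrist_force: [-0.5, 0.2, -1.2]
gripper_width: 1.002
t 10.32 grasp [ 0.5688 -0.0102  0.2114] yaw -3.7 need [-1.308 -0.412 -0.033] turn 0.7192 F [-0.  -0.5 -0.4] w 0.997
t 10.32 grasp [ 0.5688 -0.0102  0.2114] yaw -3.7 need [-1.308 -0.412 -0.033] turn -0.0308 F [-0.  -0.5 -0.4] w 0.997
rod -0.07 64 -0.0069 0.0082 ztop 0.0587
rod 0.0 83 -0.0065 0.0087 ztop 0.0581
rod 0.015 85 -0.0065 0.0085 ztop 0.0584
rod 0.03 86 -0.0064 0.0084 ztop 0.0584
rod 0.065 107 -0.0062 0.0091 ztop 0.0582
rod 0.07 99 -0.0062 0.009 ztop 0.0584
bowl end y 0.11972498033929668
nose top [0.01362063 0.05177208] 89
```

View pics/w_cl2.png

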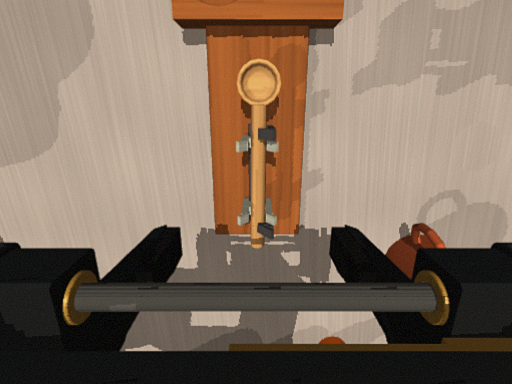

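The spoon is home: axis at z ≈ 0.050, x offset about 1 mm, bowl end at y 0.1197 so the middle is at 0, and both dark noses (267,133 and 265,230) are over the rod. Next, the shakers.

```bash
python3 -m crank '[[[-0.2,-0.06,-0.05,-0.08],[-0.4,-0.12,-0.05,-0.16],[-0.6,-0.12,-0.05,-0.24],[-0.8,-0.12,-0.05,-0.32],[-1,-0.12,-0.05,-0.4],[-1,-0.12,-0.05,-0.48],[-1,-0.12,-0.05,-0.56],[-1,-0.12,-0.05,-0.64]]]'
python3 -c "
from h import *
need((.52,-.30,.23),90)"
```

```text
clock: 11.32
position: [0.5235, -0.2581, 0.371]
tcp_rot: [-0.454, -3.105, -0.003]
wrist_force: [-0.2, 0.2, 0.5]
gripper_width: 1.0
t 11.32 grasp [ 0.5231 -0.2578  0.224 ] yaw 73.38 need [-0.036 -0.165 -0.024] turn -0.1385 F [-0.2  0.2  0.5] w 1.0
```

```bash
python3 -m crank '[[[-0.036,-0.165,0,-0.08],[-0.036,-0.165,0,-0.138],[-0.036,-0.165,0,-0.138],[-0.036,-0.165,0,-0.138],[-0.036,-0.165,0,-0.138]]]'
cat > sh.py <<'E'
from h import *
for i in range(5): c=cap('wrist')
need((.52,-.30,.22),90)
P=cloud(c);save(c,'w_sh.png');Q=P.reshape(-1,3);z=Q[:,2]
from scipy.optimize import least_squares
for nm,ctr,r,zg,hz in(('large',(.446,-.33),.03,(.02,.074),.11),('small',(.573,-.314),.023,(.02,.054),.09)):
    n=np.hypot(Q[:,0]-ctr[0],Q[:,1]-ctr[1])<.05
    p=Q[n&(z>zg[0])&(z<zg[1]),:2]
    f=least_squares(lambda q:np.hypot(*(p-q).T)-r,ctr,loss='soft_l1',f_scale=.002);print(nm,len(p),'glass fit',f.x.round(4),np.abs(f.fun).mean().round(4))
    t=Q[n&(z>hz-.024)];print('  cap',len(t),((t.max(0)+t.min(0))/2).round(4),np.ptp(t,axis=0).round(4),'zmax',t[:,2].max().round(4))
E
python3 sh.py
```

```text
clock: 11.95
position: [0.5206, -0.2996, 0.3728]
tcp_rot: [-0.01, -3.141, -0.001]
wrist_force: [-0.3, -0.2, 0.5]
gripper_width: 1.003
t 12.2 grasp [ 0.5206 -0.2999  0.2263] yaw 89.66 need [ 0.002 -0.     0.025] turn -0.0028 F [ 0.3  1.1 -0.9] w 1.003
large 0 glass fit [ 0.446 -0.33 ] nan
  cap 8151 [ 0.4575 -0.3326  0.1995] [0.0771 0.0584 0.2269] zmax 0.3129
small 317 glass fit [ 0.5725 -0.313 ] 0.0003
  cap 1000 [ 0.573  -0.3133  0.0787] [0.0381 0.0368 0.0254] zmax 0.0914sh.py:9: RuntimeWarning: Mean of empty slice.
  f=least_squares(lambda q:np.hypot(*(p-q).T)-r,ctr,loss='soft_l1',f_scale=.002);print(nm,len(p),'glass fit',f.x.round(4),np.abs(f.fun).mean().round(4))
  ret = ret.dtype.type(ret / rcount)
```

View pics/w_sh.png

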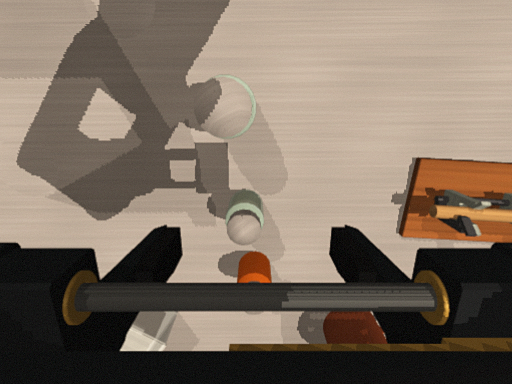

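The large cap is at (225,107), the small shaker at (243,215), and the orange one at (254,268) is left alone. The small shaker is at (0.5727, −0.3131). I'll refit the large one's cap without the gripper points.

```bash
python3 - <<'E'
from h import *
c=cap('wrist');Q=cloud(c).reshape(-1,3);z=Q[:,2]
n=np.hypot(Q[:,0]-.446,Q[:,1]+.33)<.045
for a,b in((.088,.115),(.06,.085)):
    t=Q[n&(z>a)&(z<b)];print(len(t),((t.max(0)+t.min(0))/2).round(4),np.ptp(t,axis=0).round(4),cv2.minEnclosingCircle(t[:,:2].astype(np.float32)))
need((.446,-.33,.2),90)
E
```

```text
2771 [ 0.4443 -0.3288  0.1013] [0.0509 0.0507 0.0197] ((0.4443790912628174, -0.32868754863739014), 0.025975501164793968)
350 [ 0.4441 -0.3219  0.0797] [0.0583 0.0439 0.0105] ((0.4442150294780731, -0.32831645011901855), 0.029720256105065346)
t 12.25 grasp [ 0.5206 -0.3     0.2263] yaw 89.66 need [ 0.298 -0.122  0.105] turn -0.0028 F [ 0.8 -0.   0.4] w 1.003
```

```bash
python3 -m crank '[[[0.2,-0.117,0,0],[0.305,-0.117,0,0],[0.305,-0.117,0.1,0],[0.305,-0.117,0.25,0],[0.305,-0.117,0.4,0],[0.305,-0.117,0.53,0],[0.305,-0.117,0.61,0],[0.305,-0.117,0.61,0]]]'
python3 -m crank '[[[0,0,0,0],[0,0,0,0],[0,0,0,0],[0,0,0,0],[0,0,0,0]]]' 1 30
python3 -c "
from h import *
need((.4444,-.3287,.072),90)"
```

```text
clock: 13.25
position: [0.4436, -0.3283, 0.2192]
tcp_rot: [-0.009, -3.139, -0.004]
wrist_force: [-0.3, 0.7, -0.1]
gripper_width: 0.996
clock: 13.88
position: [0.4444, -0.329, 0.2216]
tcp_rot: [0.009, 3.141, -0.001]
wrist_force: [-0.7, 2.6, 6.3]
gripper_width: 0.673
t 13.88 grasp [ 0.4446 -0.3291  0.0746] yaw 89.67 need [0.001 0.001 0.011] turn -0.0027 F [-0.7  2.6  6.3] w 0.673
```

```bash
python3 -m crank '[[[0,0,-0.05,0],[0,0,-0.2,0],[0,0,-0.4,0],[0,0.15,-0.55,0],[0,0.35,-0.6,0],[0,0.55,-0.6,0],[-0.1,0.8,-0.6,0],[-0.2,1,-0.6,0]]]'
python3 -c "
from h import *
need((.5441,.1959,.22),86.35)"
```

```text
clock: 14.88
position: [0.4953, -0.0774, 0.3711]
tcp_rot: [0.011, 3.141, -0.0]
wrist_force: [1.2, -1.1, -4.2]
gripper_width: 0.672
t 14.88 grasp [ 0.4954 -0.0774  0.2241] yaw 89.62 need [-0.188  1.095  0.016] turn 0.0272 F [ 1.2 -1.1 -4.2] w 0.672
```

```bash
python3 -m crank '[[[-0.05,0.2,0,0],[-0.1,0.4,0,0],[-0.15,0.6,0,0.027],[-0.188,0.8,0,0.027],[-0.188,0.95,0,0.027],[-0.188,1,0,0.027],[-0.188,1,0,0.027],[-0.188,1,0,0.027]]]'
python3 -c "
from h import *
for i in range(4): c=cap('wrist')
need((.5441,.1959,.22),86.35)
P=cloud(c);np.save('w3.npy',P)
Q=P.reshape(-1,3);z=Q[:,2]
n=(abs(Q[:,0]-.544)<.06)&(abs(Q[:,1]-.19)<.06)
q=Q[n&(z>.10)&(z<.26)]
for a in np.arange(.12,.27,.01):
  t=Q[n&(z>a)&(z<a+.01)]
  if len(t)>10: print(a.round(2),len(t),t.min(0).round(3),t.max(0).round(3))
"
```

```text
clock: 15.88
position: [0.5441, 0.1694, 0.3706]
tcp_rot: [-0.1, -3.14, 0.001]
wrist_force: [0.2, -0.2, -4.3]
gripper_width: 0.673
t 16.07 grasp [0.5442 0.1695 0.2238] yaw 86.34 need [0.007 0.105 0.015] turn -0.0001 F [-0.5  0.3 -3.4] w 0.676
0.15 185 [0.514 0.144 0.15 ] [0.533 0.197 0.16 ]
0.16 228 [0.514 0.144 0.16 ] [0.532 0.196 0.17 ]
0.17 282 [0.514 0.144 0.17 ] [0.533 0.197 0.18 ]
0.18 321 [0.514 0.144 0.18 ] [0.533 0.197 0.19 ]
0.19 388 [0.514 0.144 0.19 ] [0.532 0.197 0.2  ]
0.2 650 [0.514 0.13  0.2  ] [0.54  0.212 0.21 ]
0.21 1013 [0.514 0.13  0.21 ] [0.541 0.213 0.22 ]
0.22 2161 [0.514 0.13  0.22 ] [0.555 0.215 0.23 ]
0.23 2273 [0.516 0.13  0.23 ] [0.554 0.215 0.24 ]
0.24 2685 [0.518 0.13  0.24 ] [0.57  0.217 0.25 ]
0.25 5959 [0.519 0.13  0.25 ] [0.569 0.217 0.26 ]
0.26 686 [0.515 0.131 0.26 ] [0.557 0.25  0.27 ]
0.27 3776 [0.506 0.13  0.27 ] [0.553 0.25  0.28 ]
```

```bash
python3 -m crank '[[[0.007,0.106,0,0],[0.007,0.106,0.1,0],[0.007,0.106,0.25,0],[0.007,0.106,0.38,0],[0.007,0.106,0.42,0],[0.007,0.106,0.46,0],[0.007,0.106,0.5,0],[0.007,0.106,0.53,0]]]'
python3 -c "
from h import *
need((.5441,.1959,.0846),86.35)"
```

```text
clock: 17.08
position: [0.5443, 0.1971, 0.2384]
tcp_rot: [0.098, 3.139, 0.0]
wrist_force: [-0.2, -0.1, -4.3]
gripper_width: 0.678
t 17.07 grasp [0.5444 0.1972 0.0914] yaw 86.43 need [ 0.001 -0.005  0.027] turn 0.0006 F [-0.2 -0.1 -4.3] w 0.678
```

```bash
python3 -m crank '[[[0,-0.005,0.008,0],[0,-0.005,0.016,0],[0,-0.005,0.022,0],[0,-0.005,0.026,0],[0,-0.005,0.028,0],[0,-0.005,0.028,0]]]'
python3 -c "
from h import *
need((.5441,.1959,.0846),86.35)"
```

```text
clock: 17.82
position: [0.544, 0.1959, 0.2317]
tcp_rot: [0.098, 3.139, 0.0]
wrist_force: [-1.5, 0.9, -0.7]
gripper_width: 0.671
t 17.82 grasp [0.5441 0.196  0.0847] yaw 86.43 need [ 0. -0.  0.] turn 0.0007 F [-1.5  0.9 -0.7] w 0.671
```

```bash
python3 -m crank '[[[0,0,0.002,0],[0,0,0.002,0],[0,0,0.002,0],[0,0,0.002,0],[0,0,-0.12,0],[0,0,-0.3,0],[0,0,-0.5,0],[0,0,-0.6,0]]]' -1
python3 -m crank '[[[0,-0.2,0,0],[0,-0.4,0,0],[0,-0.6,0,0],[0,-0.8,0,0],[0,-1,0,0],[0,-1,0,0]]]'
python3 -c "
from h import *
for i in range(3): c=cap('wrist')
P=cloud(c);Q=P.reshape(-1,3);z=Q[:,2]
n=np.hypot(Q[:,0]-.544,Q[:,1]-.196)<.045
t=Q[n&(z>.098)&(z<.13)];print('cap',len(t),((t.max(0)+t.min(0))/2).round(4),np.ptp(t,axis=0).round(4),t[:,2].max())
need((.5727,-.3131,.19),90)
"
```

```text
clock: 18.82
position: [0.5444, 0.196, 0.3846]
tcp_rot: [0.098, 3.136, 0.001]
wrist_force: [0.7, 0.2, -0.3]
gripper_width: 0.998
clock: 19.58
position: [0.5281, -0.0566, 0.3813]
tcp_rot: [0.105, 3.14, -0.001]
wrist_force: [-0.3, -0.1, -0.1]
gripper_width: 0.998
cap 1325 [0.544  0.1818 0.1086] [0.0518 0.0268 0.0212] 0.11920762613429528
t 19.73 grasp [ 0.5282 -0.053   0.2342] yaw 86.42 need [-0.242 -1.027  0.176] turn -0.0298 F [ 0.1 -0.1  0. ] w 1.0
```

```bash
python3 -m crank '[[[-0.08,-0.22,0,-0.03],[-0.16,-0.44,0,-0.03],[-0.242,-0.66,0,-0.03],[-0.242,-0.86,0,-0.03],[-0.242,-1,0,-0.03],[-0.242,-1,0.1,-0.03],[-0.242,-1,0.15,-0.03],[-0.242,-1,0.15,-0.03]]]'
python3 -c "
from h import *
c=cap('wrist');c=cap('wrist')
need((.5727,-.3131,.053),90)
"
```

```text
clock: 20.72
position: [0.5733, -0.3052, 0.3423]
tcp_rot: [0.004, -3.139, -0.003]
wrist_force: [-0.3, 0.9, 0.2]
gripper_width: 1.004
t 20.82 grasp [ 0.5737 -0.306   0.1973] yaw 90.12 need [ 0.004 -0.028  0.577] turn 0.001 F [-0.2  0.9  0.2] w 1.004
```

```bash
python3 -m crank '[[[0.004,-0.026,0.05,0],[0.004,-0.026,0.18,0],[0.004,-0.026,0.32,0],[0.004,-0.026,0.45,0],[0.004,-0.026,0.54,0],[0.004,-0.026,0.57,0],[0.004,-0.026,0.57,0]]]'
python3 -m crank '[[[0,0,0,0],[0,0,0,0],[0,0,0,0],[0,0,0,0],[0,0,0,0],[0,0,0,0]]]' 1 30
python3 -c "
from h import *
need((.5727,-.3131,.053),90)"
```

```text
clock: 21.7
position: [0.5722, -0.3137, 0.2014]
tcp_rot: [-0.001, 3.141, -0.0]
wrist_force: [0.5, -0.1, 0.8]
gripper_width: 0.997
clock: 22.45
position: [0.5721, -0.3134, 0.2014]
tcp_rot: [-0.001, 3.142, 0.0]
wrist_force: [0.7, 1.5, 1.3]
gripper_width: 0.52
t 22.45 grasp [ 0.5721 -0.3134  0.0544] yaw 90.03 need [-0.002  0.001  0.006] turn 0.0002 F [0.7 1.5 1.3] w 0.52
```

```bash
python3 -m crank '[[[0,0,-0.05,0],[0,0,-0.2,0],[0,0,-0.4,0],[0,0.15,-0.55,0],[0,0.35,-0.65,0],[0,0.55,-0.66,0],[-0.1,0.8,-0.66,0],[-0.2,1,-0.66,0]]]'
python3 -c "
from h import *
need((.6249,.1908,.22),86.35)"
```

```text
clock: 23.45
position: [0.622, -0.0617, 0.3673]
tcp_rot: [0.0, 3.141, -0.001]
wrist_force: [0.9, -0.8, -1.8]
gripper_width: 0.514
t 23.45 grasp [ 0.6222 -0.0617  0.2203] yaw 89.99 need [-1.10e-02  1.01e+00  1.00e-03] turn 0.0304 F [ 0.9 -0.8 -1.8] w 0.514
```

```bash
python3 -m crank '[[[-0.01,0.2,0,0],[-0.01,0.4,0,0],[-0.01,0.6,0,0.03],[-0.01,0.8,0,0.03],[-0.01,0.95,0,0.03],[-0.01,1,0,0.03],[-0.01,1,0,0.03],[-0.01,1,0,0.03]]]'
python3 -c "
from h import *
for i in range(4): c=cap('wrist')
need((.6249,.1908,.0644),86.35)
P=cloud(c)
Q=P.reshape(-1,3);z=Q[:,2]
n=np.hypot(Q[:,0]-.544,Q[:,1]-.196)<.045
t=Q[n&(z>.098)&(z<.13)];print('large cap',len(t),((t.max(0)+t.min(0))/2).round(4),np.ptp(t,axis=0).round(4),t[:,2].max())
n=(abs(Q[:,0]-.625)<.04)&(abs(Q[:,1]-.19)<.05)
for a in (.16,.17,.18,.19):
  t=Q[n&(z>a)&(z<a+.01)]
  if len(t)>5: print(a,len(t),t.min(0).round(4),t.max(0).round(4))
"
```

```text
clock: 24.45
position: [0.6245, 0.1853, 0.3663]
tcp_rot: [-0.1, -3.14, 0.001]
wrist_force: [-0.1, -0.8, -2.4]
gripper_width: 0.516
t 24.65 grasp [0.6246 0.1854 0.2193] yaw 86.33 need [0.    0.022 0.619] turn -0.0001 F [-0.3  0.3 -1.9] w 0.513
large cap 3249 [0.5439 0.1963 0.1146] [0.0508 0.0513 0.0135] 0.12131116018617322
0.16 91 [0.6017 0.1636 0.166 ] [0.6199 0.2073 0.1699]
0.17 267 [0.6015 0.1634 0.17  ] [0.6195 0.2071 0.18  ]
0.18 323 [0.6018 0.1635 0.18  ] [0.6202 0.2075 0.19  ]
0.19 422 [0.6015 0.1562 0.19  ] [0.6202 0.2151 0.2   ]
```

```bash
python3 -m crank '[[[0,0.022,0.1,0],[0,0.022,0.25,0],[0,0.022,0.4,0],[0,0.022,0.48,0],[0,0.022,0.52,0],[0,0.022,0.56,0],[0,0.022,0.59,0],[0,0.022,0.6,0]]]'
python3 -c "
from h import *
need((.6249,.1908,.0644),86.35)"
```

```text
clock: 25.65
position: [0.6248, 0.1921, 0.2163]
tcp_rot: [0.098, 3.14, 0.0]
wrist_force: [-0.5, 0.1, -0.9]
gripper_width: 0.514
t 25.65 grasp [0.6249 0.1921 0.0693] yaw 86.43 need [-0.    -0.005  0.02 ] turn 0.0007 F [-0.5  0.1 -0.9] w 0.514
```

```bash
python3 -m crank '[[[0,-0.005,0.006,0],[0,-0.005,0.012,0],[0,-0.005,0.016,0],[0,-0.005,0.02,0],[0,-0.005,0.022,0],[0,-0.005,0.022,0]]]'
python3 -c "
from h import *
need((.6249,.1908,.0644),86.35)"
```

```text
clock: 26.4
position: [0.6248, 0.1909, 0.2114]
tcp_rot: [0.098, 3.14, -0.0]
wrist_force: [-3.8, -1.0, 4.8]
gripper_width: 0.514
t 26.4 grasp [0.6248 0.1909 0.0644] yaw 86.43 need [-0. -0.  0.] turn 0.0007 F [-3.8 -1.   4.8] w 0.514
```

Firm floor contact (Fz +4.8). Release, lift, retreat towards −x for a final look.

```bash
python3 -m crank '[[[0,0,0,0],[0,0,0,0],[0,0,0,0],[0,0,0,0],[0,0,-0.12,0],[0,0,-0.3,0],[0,0,-0.5,0],[0,0,-0.7,0]]]' -1
python3 -m crank '[[[0,-0.2,-0.1,0],[0,-0.35,-0.2,0],[0,-0.5,-0.2,0],[0,-0.5,-0.2,0],[0,-0.5,-0.2,0],[0,-0.5,-0.2,0],[0,-0.5,-0.2,0]]]'
python3 - <<'E'
from h import *
for i in range(4): c=cap('wrist')
save(c,'fin.png');t2=cap('top');s2=cap('side')
for nm,cc in(('wrist',c),('side',s2)):
  Q=cloud(cc).reshape(-1,3);z=Q[:,2]
  for n_,ctr,zl in(('large',(.544,.196),.1),('small',(.625,.191),.08)):
    t=Q[(np.hypot(Q[:,0]-ctr[0],Q[:,1]-ctr[1])<.04)&(z>zl)&(z<.13)]
    if len(t):print(nm,n_,len(t),((t.max(0)+t.min(0))/2).round(4),np.ptp(t,axis=0).round(4),'top',t[:,2].max().round(4))
a=np.radians(-3.65);X=np.array([np.cos(a),np.sin(a)]);Y=np.array([-np.sin(a),np.cos(a)]);O=np.array([.56895,-.0111])
Q=cloud(c).reshape(-1,3);L=(Q[:,:2]-O)@np.stack([X,Y],1);z=Q[:,2]
for y0 in(-.07,.0,.03,.07):
    m=(z>.045)&(z<.062)&(abs(L[:,1]-y0)<.003)&(abs(L[:,0])<.02)
    if m.any():print('rod',y0,L[m,0].min().round(4),L[m,0].max().round(4),'ztop',np.percentile(z[m],98).round(4))
A=np.load('side.npy');B=cloud(s2)
for n_,b in(('kettle',(205,255,100,150)),('mug',(315,345,225,262))):
    for S in(A,B):
        q=S[b[2]:b[3],b[0]:b[1]].reshape(-1,3);q=q[(q[:,2]>.04)&(q[:,2]<.25)];print(n_,len(q),q.mean(0).round(4))
need((.5,0,.3),90)
E
```

```text
clock: 27.4
position: [0.6244, 0.1908, 0.3872]
tcp_rot: [-0.098, -3.14, 0.0]
wrist_force: [-0.3, 0.1, 0.1]
gripper_width: 0.997
clock: 28.28
position: [0.6168, 0.0671, 0.4354]
tcp_rot: [-0.096, -3.14, -0.0]
wrist_force: [0.2, 0.2, -0.1]
gripper_width: 0.996
wrist large 2057 [0.5435 0.1956 0.1107] [0.0507 0.0517 0.021 ] top 0.1212
wrist small 808 [0.624  0.191  0.0904] [0.037  0.0385 0.0206] top 0.1007
side large 123 [0.5432 0.1908 0.1111] [0.0463 0.0498 0.0211] top 0.1217
side small 78 [0.623  0.1873 0.0907] [0.0386 0.0397 0.0214] top 0.1014
rod -0.07 -0.0076 0.0066 ztop 0.0585
rod 0.0 -0.0075 0.0062 ztop 0.0587
rod 0.03 -0.0077 0.0077 ztop 0.0584
rod 0.07 -0.0067 0.0075 ztop 0.0584
kettle 1565 [0.6058 0.4524 0.1284]
kettle 1502 [0.6042 0.4498 0.1261]
mug 552 [ 0.7737 -0.1554  0.0688]
mug 544 [ 0.7742 -0.155   0.0691]
t 28.57 grasp [0.6168 0.0663 0.2887] yaw 86.44 need [ 0.45  -0.294 -0.045] turn -0.0297 F [-0.4  0.3 -0.4] w 1.003
```

View pics/fin.png

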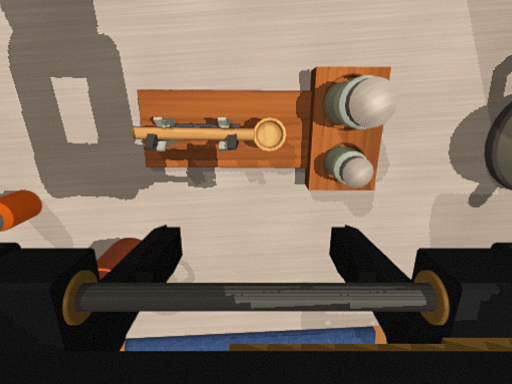

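Both shakers stand upright in their own wells (caps at 372,102 and 357,172). The spoon lies in the forks with the noses over it (150,142 and 232,142), and the gripper touches nothing.

```bash
python3 -c "
from station import ticket
print(ticket.job_done())"
```

```text
the job is handed in; nothing more can be done
None
```

The job is handed in at about 28.6 s. The spoon is in the clip, and both green shakers are in their wells. The orange look-alike was left alone.

| Item | Last check (wrist camera) |
|---|---|
| Spoon | Top of the handle at z ≈ 58.5 mm, so the axis is at about 50 mm; within 1 mm across the slot. Middle at y ≈ 0 (measured before release and again just after). Both jaw noses over the handle. |
| Large shaker | Upright and about 1 mm from the well centre; top at 121 mm (expected 120). |
| Small shaker | Upright and about 1 mm from the well centre; top at 101 mm (expected 100). |
| Mug | Moved less than 1 mm in the side view. |
| Kettle | Averages 3–4 mm different in the side view, which is probably measurement scatter, because the arm never went near it. |

**Checks that failed or disagreed:**
- **Spoon position:** My first spoon fit was about 18 mm off because it picked up points from the rack corner. I measured again from close up before gripping.
- **Side camera:** It puts the large shaker about 5 mm and the small one about 4 mm from where the wrist camera does, mostly in y. It showed a similar bias before anything was moved, so I relied on the wrist camera.
- **Jaw angle:** I could not read it directly. I judged the jaw shut from the picture of the noses and from the push force rising to about 6 N, then falling back to zero.

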